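Make up two seaside gift sets at the shop counter

ROBOT

A 6-joint arm with a two-finger parallel gripper is mounted at the origin on the work surface. World frame = base frame: x ahead of the robot, y to its left, z up, the work surface at z = 0. Lengths are in mm, angles in degrees, forces in N, time in s.
With the tool pointing down it reaches from about 300 to 850 mm from the base axis. Payload 4.2 kg.
Tool frame: the origin (TCP) lies between the finger pads; the fingertips stand 14 mm ahead of it and the grasp point (between the pads) lies 5 mm behind it; z points along the fingers, y is the line along which they close (so a half turn about z gives the same grasp; the last joint's range is limited). The gripper opens to 91 mm and grips with 3 to 60 N. Pads are 32 mm wide; open, the fingers measure 118 mm over their backs; the gripper's body (76 mm by 178 mm) begins 60 mm behind the grasp point.
Start: joints at [-70.474, 18.312, 89.639, -0, 72.044, -1.146], TCP at [202.992, -537.993, 227.976] pointing down, gripper open.
Joint ranges: [-177.97, 177.97], [-48.28, 115.42], [12.27, 149.76], [-77.06, 257.06], [2.81, 150.46], [-146.56, 146.56]. Speed limits (degrees/s): [147.25, 147.25, 180, 180, 180, 180].

INTERFACE

Orientations are given as [roll, pitch, yaw] about the fixed x, y, z axes, in that order (R = Rz(yaw) Ry(pitch) Rx(roll)).
In Python, from workcell import * gives the robot as it stands. The module is installed in compiled form; this text tells all that it offers.
- The arm moves only by the tool send_rows, never from a script. Its argument "deltas" is a list of rows, each a list of 2 entries, a list of its own where there are three numbers: the shift along the tool's x, y, z normalised to -1 to 1, where 1 is 0.5 m, then the turn, a rotation vector about the tool's x, y, z normalised to -1 to 1, where 1 is 0.5 rad. A call has 1 to 10 rows; each row shifts and turns the commanded pose from where the row before left it, along the tool's axes as they then stand; what a row does not reach is not made up. A row lasts 1/10 s, in which the tool goes at most 50 mm and 8.59 degrees, less where a joint would pass 70% of its speed; a pose out of reach is approached as far as the arm can. A call with a number of a shift or a turn outside -1 to 1 is refused whole. A call with a gripper value outside its range is refused whole. "grip" is the closure, from 0 (fully open) to 1 (shut), set as the call begins (left out, the last holds). The fingers move at their own pace and stop on an object; "grip_force" is the grip in N (left out, the last holds). Time passes only in rows, so rows that do not move let the fingers close. It gives the time, the measured TCP pose, the force, the opening and the grip force at its end, in the units of the state.
- state(): the state, without advancing time (a new reading comes with each control period).
- grab_frame(name): name is "scene" or "top"; returns the picture (400x640x3 uint8, red, green, blue); there is no depth.
- calibration(name): a dict with "mtx" (3x3 intrinsics, pixels), "R" (3x3) and "t" (3): a world point X has camera coordinates R X + t. Camera axes: x right, y down, z forward; pixel columns grow to the right and rows downward; lengths in mm; the calibration is good to about 2 mm. A picture is of the moment at which its call begins. calibration takes no time and is no camera call.
- job_done(): hands the job in; it is judged then, once.
Trained networks look in the newest picture that a camera, given by its name, has taken for a name from the list of things; names that differ only in an ending like _2 or _b are one class to them, and where a whole thing is asked for, a point or a joint stands for the part that bears it (a point fixed in the world has none). Each returns a list of dicts, best first, with "p" (0 to 1); they miss things now and then, are a little off and sometimes report something else, mostly with a low value. They report only what shows in the picture. A call takes as long as a camera call.
- trace(camera, label): "pixels" (400x640 bool, what is visible of it) and "bbox" ([left, top, width, height] in pixels, round what is visible of it).
The state is a dict: "time_s": time; "qpos": joint angles; "qvel": joint speeds; "effort": joint torques, N m; "ee_pos": TCP position; "ee_rot": TCP orientation; "force": force on the tool from outside, world axes, zero at the start; "torque": the same for the moment, N m; "gripper_width": finger opening in mm; "gripper_force": force on a finger pad.
Only numpy, scipy, OpenCV 4.12 (cv2) and the standard library are available. Lean on these libraries where they do the work, as an engineer would, in place of code of your own. Each camera call takes 0.05 s, during which the arm holds its last target. There are 200 camera calls.

TASK

Make up the two gift sets. Navy box: the red-banded lighthouse in the wide compartment, the honey jar (yellow lid) in the middle one and the plum tin in the narrow end one; brown kraft box: the snow globe in the wide compartment and the jam jar (red lid) in the narrow one. Stand every piece upright and flat on the floor of its compartment, set down gently and not dropped or tipped over, and leave the rest of the stock where it stands.

Things in the scene. Friction and masses are not known exactly. Their poses are not given: they have to be found in the camera images.
- navy_box: Open gift box base, navy blue, cream inside, fixed: 236 (x) by 100 mm (y), rim and dividers 24 mm high, walls and floor 4 mm thick. Three compartments in a row along its x, each 92 mm along y: wide (92 mm along x, centre x = -68 mm), middle (68 mm, centre x = +16) and narrow end (60 mm, centre x = +84). Origin: centre of the underside; z up.
- kraft_box: Open gift box base, brown kraft, cream inside, fixed: 172 (x) by 100 mm (y), rim and dividers 24 mm high, walls and floor 4 mm thick. Two compartments in a row along its x, each 92 mm along y: wide (92 mm along x, centre x = -36 mm) and narrow (68 mm, centre x = +48). Origin: centre of the underside; z up.
- red_lighthouse: Souvenir lighthouse, red and cream bands, standing upright: 95 mm tall; round grey rock base 70 mm across and 16 mm high; straight round tower 42 mm across from 16 to 73 mm height (grip here); small lantern and pointed red roof above. About 0.22 kg. Loose; one of the five to pack. Origin: centre of the underside, z up along the axis.
- honey_jar: Glass jar of honey, amber with a yellow lid (the lid, seen from above, shows a yellow ring around a cream disc), standing upright: round, 48 mm across, 66 mm tall; glass from 0 to 53 mm, lid 47 mm across from 55 to 66 mm. About 0.17 kg. Loose; one of the five to pack. Origin: centre of the underside, z up along the axis.
- plum_tin: Rectangular plum (dark purple) sweet tin with its lid on, standing upright: 40 mm along its x, 60 mm along its y, 72 mm tall, plum all over with a cream panel on the lid. About 0.20 kg. Loose; one of the five to pack. It fits the narrow end compartment with its 40 mm side along the box's x. Origin: centre of the underside, z up.
- snow_globe: Snow globe with a little red boat inside, standing upright: dark wooden foot 70 mm across at the bottom and 22 mm high, clear ball of 60 mm diameter with its centre 48 mm above the underside (grip here), 78 mm tall. About 0.26 kg. Loose; one of the five to pack. Origin: centre of the underside, z up along the axis.
- jam_jar: Glass jar of jam, dark red with a red lid (the lid, seen from above, shows a red ring around a cream disc), standing upright: round, 48 mm across, 66 mm tall; glass from 0 to 53 mm, lid 47 mm across from 55 to 66 mm. About 0.17 kg. Loose; one of the five to pack. Origin: centre of the underside, z up along the axis.
- blue_lighthouse: Souvenir lighthouse, blue and cream bands, standing upright: 95 mm tall; round grey rock base 70 mm across and 16 mm high; straight round tower 42 mm across from 16 to 73 mm height (grip here); small lantern and pointed blue roof above. About 0.22 kg. Loose stock that was not ordered: leave it where it stands. Origin: centre of the underside, z up along the axis.
- lime_jar: Glass jar of lime marmalade, green with a green lid (the lid, seen from above, shows a green ring around a cream disc), standing upright: round, 48 mm across, 66 mm tall; glass from 0 to 53 mm, lid 47 mm across from 55 to 66 mm. About 0.17 kg. Loose stock that was not ordered: leave it where it stands. Origin: centre of the underside, z up along the axis.
- white_tin: Rectangular white sweet tin with its lid on, standing upright: 40 mm along its x, 60 mm along its y, 72 mm tall, white all over with a cream panel on the lid. About 0.20 kg. Loose stock that was not ordered: leave it where it stands. Origin: centre of the underside, z up.

How it is judged (in metres and radians):
At the end, for the whole second after the job is handed in: The five pieces stand in their named compartments, each underside within 4 mm of the floor, upright within 0.12 rad, centred within 14 mm along the box (15 to 26 mm across it, all the walls allow), released and at rest; the other three are upright and within 25 mm of where they began (x of red_lighthouse in the frame of navy_box between -0.083 and -0.053 m and y of red_lighthouse in the frame of navy_box between -0.015 and 0.015 m and z of red_lighthouse in the frame of navy_box between 0.001 and 0.008 m and angle between each of red_lighthouse, honey_jar, plum_tin, snow_globe, jam_jar, blue_lighthouse, lime_jar, white_tin's own z axis and vertical below 0.12 rad and linear speed of each of red_lighthouse, honey_jar, plum_tin, snow_globe, jam_jar below 0.02 m/s and angular speed of each of red_lighthouse, honey_jar, plum_tin, snow_globe, jam_jar below 0.2 rad/s and x of honey_jar in the frame of navy_box between 0.002 and 0.03 m and y of honey_jar in the frame of navy_box between -0.026 and 0.026 m and z of honey_jar in the frame of navy_box between 0.001 and 0.008 m and x of plum_tin in the frame of navy_box between 0.07 and 0.098 m and y of plum_tin in the frame of navy_box between -0.02 and 0.02 m and z of plum_tin in the frame of navy_box between 0.001 and 0.008 m and x of snow_globe in the frame of kraft_box between -0.051 and -0.021 m and y of snow_globe in the frame of kraft_box between -0.015 and 0.015 m and z of snow_globe in the frame of kraft_box between 0.001 and 0.008 m and x of jam_jar in the frame of kraft_box between 0.034 and 0.062 m and y of jam_jar in the frame of kraft_box between -0.026 and 0.026 m and z of jam_jar in the frame of kraft_box between 0.001 and 0.008 m and distance of each of blue_lighthouse, lime_jar, white_tin from where it was at the start of the episode below 0.025 m); the robot touches nothing.
It fails at once if A piece of stock that was not asked for is shifted by more than 25 mm or knocked over (distance of any of blue_lighthouse, lime_jar, white_tin from where it was at the start of the episode above 0.025 m or angle between any of blue_lighthouse, lime_jar, white_tin's own z axis and vertical above 0.5 rad).
It fails at once if One of the five pieces is knocked over or tipped by more than about 35 degrees (angle between any of red_lighthouse, honey_jar, plum_tin, snow_globe, jam_jar's own z axis and vertical above 0.6 rad).
It fails at once if One of the five pieces is dropped or thrown: it moves faster than 0.6 m/s while no finger touches it (a free fall of some 18 mm) ((contact force between red_lighthouse and the fingers below 0.05 N and linear speed of red_lighthouse above 0.6 m/s) or (contact force between honey_jar and the fingers below 0.05 N and linear speed of honey_jar above 0.6 m/s) or (contact force between plum_tin and the fingers below 0.05 N and linear speed of plum_tin above 0.6 m/s) or (contact force between snow_globe and the fingers below 0.05 N and linear speed of snow_globe above 0.6 m/s) or (contact force between jam_jar and the fingers below 0.05 N and linear speed of jam_jar above 0.6 m/s)).
It also fails if it takes over 128 s, if anything falls off the work surface, if the arm or the gripper's body presses on something with over 40 N, if the wrist force passes 120 N, or if a joint passes its speed limit or range.

## Working session

There is one attempt and no reset: what is moved stays moved. The work goes in short steps, Python scripts to look and compute and a tool call to move; the robot and the scene stay as the last step left them, time stands still between calls to the robot, and variables do not carry over. Pictures are saved under pics/ and viewed, at most 14 in all, crops included, and the job is handed in when it is done.

Besides the shell and the picture viewer there is one more tool, called after "Emit:" in YAML: its name, and indented under it one key for each argument. send_rows: Moves the arm, as the interface text tells. Scaled input: -1 to 1 covers 0.5 m each way for a shift and 0.5 rad each way for a turn. Its arguments: {"type":"object","properties":{"deltas":{"type":"array","items":{"type":"array"}},"grip":{"type":"number"},"grip_force":{"type":"number"}},"required":["deltas"]}

```bash
mkdir -p pics
cat > h.py <<'E'
from workcell import *
import numpy as np, cv2
def ray(cam,px):
    c=calibration(cam);K,R,t=map(np.array,(c["mtx"],c["R"],c["t"]))
    d=R.T@np.linalg.inv(K)@np.array([px[0],px[1],1.0]);return -R.T@t.ravel(),d
def atz(cam,px,z):
    o,d=ray(cam,px);return o+d*(z-o[2])/d[2]
def proj(cam,X):
    c=calibration(cam);K,R,t=map(np.array,(c["mtx"],c["R"],c["t"]))
    p=K@(R@np.array(X,float)+t.ravel());return p[:2]/p[2]
E
python3 - <<'E'
from h import *
for c in ("top","scene"):
    im=grab_frame(c);cv2.imwrite(f"pics/{c}0.png",im[:,:,::-1]); o,d=ray(c,(320,200));print(c,o.round(),(d/np.linalg.norm(d)).round(3),calibration(c)["mtx"][0][0])
print(state())
for n in "navy_box kraft_box red_lighthouse honey_jar plum_tin snow_globe jam_jar blue_lighthouse lime_jar white_tin".split():
    for c in ("top","scene"):
        for r in trace(c,n)[:2]:
            m=r["pixels"];ys,xs=np.nonzero(m);(cx,cy),wh,a=cv2.minAreaRect(np.c_[xs,ys].astype(np.float32))
            print(n,c,round(r["p"],2),r["bbox"],"cen",xs.mean().round(1),ys.mean().round(1),"rect",np.round([cx,cy,*wh,a],1))
E
```

```text
top [437.  -5. 943.] [ 0.117 -0.014 -0.993] 421.11903050552917
scene [1150. -270.  710.] [-0.626  0.283 -0.726] 498.4163361085597
{'time_s': 0.1, 'qpos': array([-7.04734991e+01,  1.83471757e+01,  8.96987720e+01, -1.13277907e-04,
        7.20435551e+01, -1.14586450e+00]), 'qvel': array([ 0.09059024, -0.10199045, -0.13628863, -0.00540623, -0.07045608,
        0.04878288]), 'effort': array([-2.17443164e-05, -4.13333023e+01, -2.32511312e+01,  7.29391607e-02,
        4.22682264e-02, -6.31505873e-05]), 'ee_pos': array([ 202.84765716, -537.5788864 ,  227.21674203]), 'ee_rot': array([-1.79910513e+02, -1.68217150e-03,  2.06723991e+01]), 'force': array([ 0.27773646, -0.16440222,  0.29210238]), 'torque': array([-0.04746171, -0.03043564,  0.02755252]), 'gripper_force': 0.0, 'gripper_width': 91.45090144078108}
navy_box top 0.75 [239.3, 118.7, 30.6, 36.9] cen 255.1 140.2 rect [255.1 140.2  26.   27.3  57.3]
navy_box top 0.64 [160.9, 144.5, 54.8, 114.3] cen 187.1 201.3 rect [187.  201.3 107.2  48.7  82.2]
navy_box scene 0.78 [382.7, 116.5, 117.2, 85.7] cen 440.5 158.4 rect [440.  157.1 117.8  46.2 
[... 1614 characters left out ...]
lighthouse scene 0.74 [260.1, 245.9, 45.7, 56.5] cen 285.3 275.3 rect [286. 273.  54.  40.  90.]
blue_lighthouse scene 0.24 [311.2, 174.2, 33.1, 52.3] cen 325.8 200.8 rect [326.  200.5  36.1  46.   45. ]
lime_jar top 0.74 [238.5, 237.6, 24.0, 22.5] cen 251.8 249.0 rect [251.5 249.   22.   25.   90. ]
lime_jar scene 0.86 [340.5, 121.5, 22.8, 36.5] cen 352.4 139.4 rect [352.4 139.5  22.3  37.3   2.9]
white_tin top 0.73 [414.6, 157.0, 58.6, 83.3] cen 443.9 201.1 rect [443.9 200.9  48.1  78.5   7.1]
white_tin top 0.67 [237.6, 121.8, 35.3, 33.7] cen 255.2 140.0 rect [255.5 140.   26.6  29.1  56.3]
white_tin scene 0.84 [392.5, 189.3, 40.4, 53.2] cen 413.7 214.0 rect [413.5 214.1  31.2  51.5  16.7]
```

View pics/top0.png

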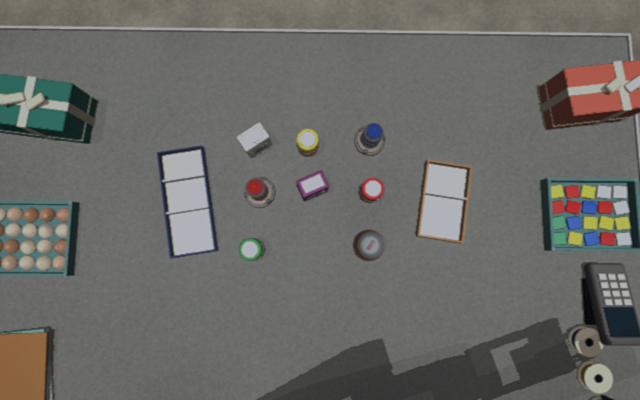

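View pics/scene0.png

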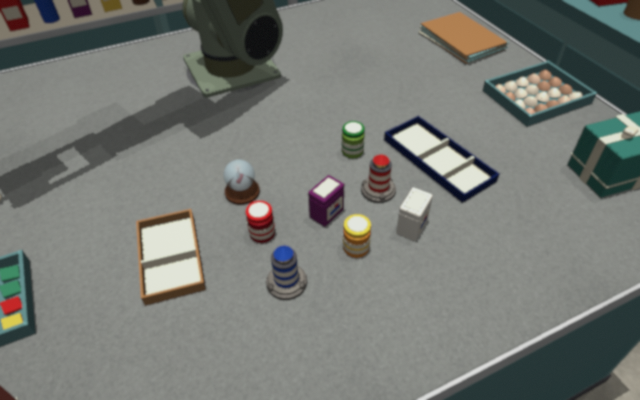

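The top view has the navy box at (187,201) and the kraft box at (444,201). The wide compartment is at the lower (near) end of both. The eight pieces stand between the boxes: red lighthouse (258,190), plum tin (313,185), honey (307,142), jam (371,190), globe (369,245), white tin (254,139), blue lighthouse (370,138), lime (251,249). The scene view agrees. Next I fit poses by silhouette in both cameras.

```bash
cat > fit.py <<'E'
from h import *
from scipy.optimize import minimize
a=np.linspace(0,2*np.pi,40)
def ring(d,z): return np.c_[d/2*np.cos(a),d/2*np.sin(a),0*a+z]
def box(x,y,h): return np.array([[i*x/2,j*y/2,k] for i in(-1,1) for j in(-1,1) for k in(0,h)])
LH=[[ring(70,0),ring(70,16)],[ring(42,16),ring(42,73)],[ring(28,73),ring(4,95)]]
JAR=[[ring(48,0),ring(48,53),ring(47,66)]]
GL=[[ring(70,0),ring(70,22)],[ring(60*np.sqrt(max(0,1-(z/30)**2)),48+z) for z in np.linspace(-30,30,13)]]
TIN=[[box(40,60,72)]]
M=dict(navy_box=[[box(236,100,24)]],kraft_box=[[box(172,100,24)]],red_lighthouse=LH,blue_lighthouse=LH,honey_jar=JAR,jam_jar=JAR,lime_jar=JAR,plum_tin=TIN,white_tin=TIN,snow_globe=GL)
def sil(c,n,p,S=4):
    im=np.zeros((400*S,640*S),np.uint8);cc=calibration(c);K,R,t=(np.array(cc[k],float) for k in("mtx","R","t"))
    co,s=np.cos(p[2]),np.sin(p[2])
    for part in M[n]:
        X=np.vstack(part)@np.array([[co,s,0],[-s,co,0],[0,0,1]])+[p[0],p[1],p[3] if len(p)>3 else 0]
        q=(R@X.T).T+t.ravel();q=(K@q.T).T;q=q[:,:2]/q[:,2:]
        cv2.fillConvexPoly(im,cv2.convexHull(((q+.5)*S*16).round().astype(np.int32)),255,shift=4)
    return cv2.resize(im,(640,400),interpolation=cv2.INTER_AREA)/255.
def masks(n,cams=("top","scene"),pick={}):
    return {c:trace(c,n)[pick.get((n,c),0)]["pixels"].astype(float) for c in cams}
def fit(n,ms,p0,turn):
    def f(v):
        p=[v[0],v[1],v[2]/50 if turn else 0]
        e=0
        for c,m in ms.items():
            s=sil(c,n,p);e+=1-np.minimum(s,m).sum()/np.maximum(s,m).sum()
        return e
    v0=[p0[0],p0[1]]+([p0[2]*50] if turn else [])
    sx=[v0]+[np.array(v0)+d for d in 12*np.eye(len(v0))]
    r=minimize(f,v0,method="Nelder-Mead",options=dict(initial_simplex=sx,xatol=.1,fatol=1e-4))
    return [*r.x[:2],r.x[2]/50 if turn else 0],r.fun
E
cat > run1.py <<'E'
from fit import *
import json
for c in("top","scene"): grab_frame(c)
pk={("navy_box","top"):1,("white_tin","top"):1};out={}
for n in M:
    ms={}
    for c in("top","scene"):
        L=trace(c,n); 
        if not L: continue
        i=0
        if c=="top" and n in("navy_box","white_tin"):
            big=n=="navy_box"; i=[k for k,r in enumerate(L) if (r["pixels"].sum()>2500)==big][0]
        ms[c]=L[i]["pixels"].astype(float)
    ys,xs=np.nonzero(ms["top"]);g=atz("top",(xs.mean(),ys.mean()),30)
    turn="tin" in n or "box" in n
    best=None
    for y0 in ([0] if "box" in n else [-.8,0,.8,1.57] if turn else [0]):
        r=fit(n,ms,[g[0],g[1],y0],turn)
        if best is None or r[1]<best[1]:best=r
    p,e=best;out[n]=p
    sep=[np.round(fit(n,{c:m},p,turn)[0][:2],1).tolist() for c,m in ms.items()]
    print(n,np.round(p[:2],1),"yaw",round(np.degrees(p[2]),1),"err",round(e,2),sep)
json.dump(out,open("poses.json","w"))
E
python3 run1.py
python3 - <<'E'
from fit import *
import json
P=json.load(open("poses.json"))
ims=[]
for c in("top","scene"):
    im=cv2.imread(f"pics/{c}0.png");x,y,w,h=(150,100,330,170) if c=="top" else (120,100,390,210)
    im=cv2.resize(im,None,fx=2,fy=2,interpolation=cv2.INTER_CUBIC)
    for n,p in P.items():
        s=cv2.resize((sil(c,n,p)>.5).astype(np.uint8),None,fx=2,fy=2)
        k,_=cv2.findContours(s,0,2);cv2.drawContours(im,k,-1,(0,255,0),1)
    im=im[2*y:2*y+2*h,2*x:2*x+2*w];ims.append(cv2.resize(im,(700,int(700*h/w)*1)) [:,:])
im=np.vstack(ims);f=min(1,600/im.shape[0]);cv2.imwrite("pics/ov.png",cv2.resize(im,None,fx=f,fy=f))
E
```

```text
navy_box [542.7 276.9] yaw 10.1 err 0.06 [[542.6, 276.0], [543.0, 278.0]]
kraft_box [ 547.5 -293.7] yaw -8.7 err 0.02 [[547.4, -293.7]]
red_lighthouse [566.4 119.4] yaw 0.0 err 0.17 [[565.5, 117.0], [565.5, 121.0]]
blue_lighthouse [ 686.1 -128.3] yaw 0.0 err 0.17 [[686.9, -130.5], [685.6, -127.4]]
honey_jar [671.9  10.4] yaw 0.0 err 0.07 [[671.9, 10.4]]
jam_jar [ 566.8 -127.3] yaw 0.0 err 0.15 [[566.8, -128.2], [567.1, -125.8]]
lime_jar [438.8 129. ] yaw 0.0 err 0.13 [[438.5, 128.0], [438.5, 129.2]]
plum_tin [575.7  -0.7] yaw 24.9 err 0.16 [[575.7, -1.3], [574.6, 1.8]]
white_tin [676.  127.5] yaw 35.5 err 0.17 [[674.9, 126.4], [676.8, 127.9]]
snow_globe [ 449.1 -124.7] yaw 0.0 err 0.11 [[448.5, -125.6], [450.0, -124.1]]
```

View pics/ov.png

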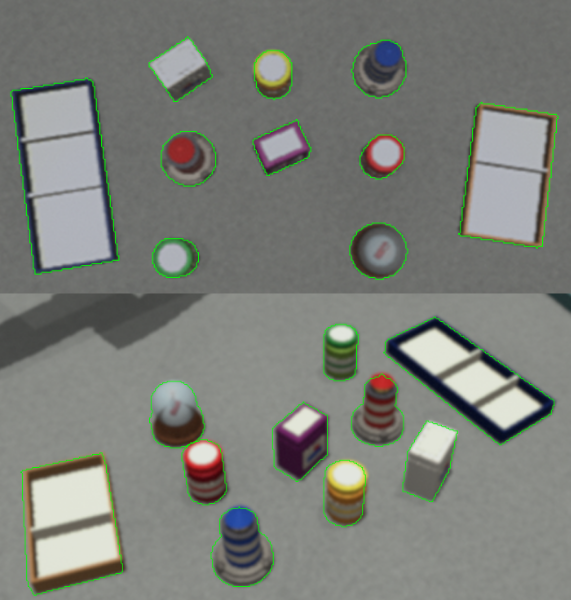

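The fits follow both pictures closely; the cameras agree to within 2–4 mm. I'll grip each piece high, so the fingertips stay above the 24 mm rims, and close along the box's y.

```bash
cat > go.py <<'E'
# go.py x y z yaw rows : prints turn and shift per row (normalised) from measured pose
import sys;from h import *
def plan(x,y,z,yaw,cur=None):
    s=state();p=s["ee_pos"] if cur is None else cur[:3];w=s["ee_rot"][2] if cur is None else cur[3]
    dy=(w-yaw+90)%180-90
    c,q=np.cos(np.radians(yaw)),np.sin(np.radians(yaw));D=np.array([x,y,z])-p
    print("turn z",round(np.radians(dy)/.5,3),"shift",(np.array([c*D[0]+q*D[1],q*D[0]-c*D[1],-D[2]])/500).round(4))
B=dict(n=(542.7,276.9,10.1),k=(547.5,-293.7,-8.7))
def slot(b,lx):
    x,y,w=B[b];r=np.radians(w);return x+lx*np.cos(r),y+lx*np.sin(r)
E
python3 - <<'E'
from go import *
g=slot('k',-36);j=slot('k',48);L=slot('n',-68);H=slot('n',16);T=slot('n',84);print(g,j,L,H,T)
p0=(202.99,-537.99,227.98,20.67)
plan(449.1,-124.7,170,-8.7,p0)
print("globe");plan(*g,170,-8.7,(449.1,-124.7,170,-8.7))
print("->jam");plan(566.8,-127.3,170,-8.7,(*g,170,-8.7))
print("jam");plan(*j,170,-8.7,(566.8,-127.3,170,-8.7))
print("->tin");plan(575.7,-.7,170,24.9,(*j,170,-8.7))
print("tin");plan(*T,170,10.1,(575.7,-.7,170,24.9))
print("->honey");plan(671.9,10.4,170,10.1,(*T,170,10.1))
print("honey");plan(*H,170,10.1,(671.9,10.4,170,10.1))
print("->lh");plan(566.4,119.4,170,10.1,(*H,170,10.1))
print("lh");plan(*L,170,10.1,(566.4,119.4,170,10.1))
E
```

```text
(np.float64(511.9142200748874), np.float64(-288.2546104711001)) (np.float64(594.9477065668168), np.float64(-300.9605193718665)) (np.float64(475.75378376173836), np.float64(264.97506262574484)) (np.float64(558.4520508795911), np.float64(279.70586761747177)) (np.float64(625.3982671178527), np.float64(291.6308049917269))
turn z 1.025 shift [ 0.3615 -0.8915  0.116 ]
globe
turn z 0.0 shift [ 0.1737  0.3043 -0.    ]
->jam
turn z 0.0 shift [ 0.0598 -0.3348 -0.    ]
jam
turn z 0.0 shift [ 0.1082  0.3348 -0.    ]
->tin
turn z -1.173 shift [ 0.2179 -0.5609 -0.    ]
tin
turn z 0.517 shift [ 0.2004 -0.5582 -0.    ]
->honey
turn z 0.0 shift [-0.0071  0.5701 -0.    ]
honey
turn z 0.0 shift [-0.1289 -0.5701 -0.    ]
->lh
turn z 0.0 shift [-0.0406  0.3184 -0.    ]
lh
turn z 0.0 shift [-0.1274 -0.3184 -0.    ]
```

Emit:
send_rows:
  deltas:
    - [[0, 0, 0], [0, 0, 0.205]]
    - [[0, 0, 0], [0, 0, 0.205]]
    - [[0, 0, 0], [0, 0, 0.205]]
    - [[0, 0, 0], [0, 0, 0.205]]
    - [[0, 0, 0], [0, 0, 0.205]]
    - [[0.02, -0.05, 0.006], [0, 0, 0]]
    - [[0.02, -0.05, 0.006], [0, 0, 0]]
    - [[0.02, -0.05, 0.006], [0, 0, 0]]
    - [[0.02, -0.05, 0.006], [0, 0, 0]]
    - [[0.02, -0.05, 0.006], [0, 0, 0]]
  grip: 0
  grip_force: 20

```text
time_s: 3.2
ee_pos: [271.7, -421.1, 212.9]
ee_rot: [180.0, -0.0, -8.7]
force: [0.8, 0.5, -0.4]
gripper_width: 91.1
gripper_force: 0.0
```

Emit:
send_rows:
  deltas:
    - [[0.02, -0.05, 0.006], [0, 0, 0]]
    - [[0.02, -0.05, 0.006], [0, 0, 0]]
    - [[0.02, -0.05, 0.006], [0, 0, 0]]
    - [[0.02, -0.05, 0.006], [0, 0, 0]]
    - [[0.02, -0.05, 0.006], [0, 0, 0]]
    - [[0.02, -0.05, 0.006], [0, 0, 0]]
    - [[0.02, -0.05, 0.006], [0, 0, 0]]
    - [[0.02, -0.05, 0.006], [0, 0, 0]]
    - [[0.02, -0.05, 0.006], [0, 0, 0]]
    - [[0.02, -0.05, 0.006], [0, 0, 0]]

```text
time_s: 4.2
ee_pos: [408.5, -189.0, 183.0]
ee_rot: [180.0, -0.0, -8.7]
force: [0.2, -0.5, -0.4]
gripper_width: 91.0
gripper_force: 0.0
```

Emit:
send_rows:
  deltas:
    - [[0.02, -0.05, 0.006], [0, 0, 0]]
    - [[0.02, -0.05, 0.006], [0, 0, 0]]
    - [[0.01, -0.0415, 0.008], [0, 0, 0]]
    - [[0, 0, 0], [0, 0, 0]]
    - [[0, 0, 0], [0, 0, 0]]
    - [[0, 0, 0], [0, 0, 0]]

```text
time_s: 4.8
ee_pos: [443.1, -124.5, 173.2]
ee_rot: [180.0, -0.0, -8.7]
force: [-0.7, -0.1, 0.7]
gripper_width: 91.2
gripper_force: 0.0
```

Emit:
send_rows:
  deltas:
    - [[0.012, -0.0014, 0.03], [0, 0, 0]]
    - [[0, 0, 0.04], [0, 0, 0]]
    - [[0, 0, 0.04], [0, 0, 0]]
    - [[0, 0, 0.04], [0, 0, 0]]
    - [[0, 0, 0.04], [0, 0, 0]]
    - [[0, 0, 0.04], [0, 0, 0]]
    - [[0, 0, 0.0304], [0, 0, 0]]
    - [[0, 0, 0], [0, 0, 0]]
    - [[0, 0, 0], [0, 0, 0]]

```text
time_s: 5.7
ee_pos: [449.5, -124.8, 43.1]
ee_rot: [180.0, -0.0, -8.8]
force: [-0.6, 0.9, 0.4]
gripper_width: 91.1
gripper_force: 0.0
```

Emit:
send_rows:
  deltas:
    - [[0, 0, 0], [0, 0, 0]]
    - [[0, 0, 0], [0, 0, 0]]
    - [[0, 0, 0], [0, 0, 0]]
    - [[0, 0, 0], [0, 0, 0]]
    - [[0, 0, 0], [0, 0, 0]]
    - [[0, 0, 0], [0, 0, 0]]
    - [[0, 0, 0], [0, 0, 0]]
    - [[0, 0, 0], [0, 0, 0]]
  grip: 1
  grip_force: 20

```text
time_s: 6.5
ee_pos: [449.6, -124.3, 43.1]
ee_rot: [180.0, -0.0, -8.7]
force: [-1.3, -2.0, 5.5]
gripper_width: 59.2
gripper_force: 20.0
```

Emit:
send_rows:
  deltas:
    - [[0, 0, -0.01], [0, 0, 0]]
    - [[0, 0, -0.02], [0, 0, 0]]
    - [[0, 0, -0.03], [0, 0, 0]]
    - [[0, 0, -0.04], [0, 0, 0]]
    - [[0, 0, -0.04], [0, 0, 0]]
    - [[0, 0, -0.03], [0, 0, 0]]
    - [[0, 0, -0.02], [0, 0, 0]]
    - [[0, 0, -0.01], [0, 0, 0]]

```text
time_s: 7.3
ee_pos: [449.5, -123.9, 143.6]
ee_rot: [180.0, -0.1, -8.7]
force: [0.1, 0.4, -3.7]
gripper_width: 58.8
gripper_force: 20.0
```

Emit:
send_rows:
  deltas:
    - [[0.01, 0.016, 0], [0, 0, 0]]
    - [[0.017, 0.03, 0], [0, 0, 0]]
    - [[0.02, 0.036, 0], [0, 0, 0]]
    - [[0.022, 0.04, 0], [0, 0, 0]]
    - [[0.022, 0.04, 0], [0, 0, 0]]
    - [[0.022, 0.04, 0], [0, 0, 0]]
    - [[0.022, 0.04, 0], [0, 0, 0]]
    - [[0.02, 0.03, 0], [0, 0, 0]]
    - [[0.012, 0.02, 0], [0, 0, 0]]
    - [[0.006, 0.0126, 0], [0, 0, 0]]

```text
time_s: 8.3
ee_pos: [511.9, -289.2, 141.7]
ee_rot: [-180.0, 0.1, -8.8]
force: [0.3, -0.5, -3.2]
gripper_width: 59.1
gripper_force: 20.0
```

Emit:
send_rows:
  deltas:
    - [[0, 0, 0], [0, 0, 0]]
    - [[0, 0, 0], [0, 0, 0]]
    - [[0, 0, 0], [0, 0, 0]]

```text
time_s: 8.6
ee_pos: [511.5, -286.9, 142.7]
ee_rot: [-180.0, 0.0, -8.7]
force: [0.7, 0.4, -2.4]
gripper_width: 59.3
gripper_force: 20.0
```

Emit:
send_rows:
  deltas:
    - [[0.001, 0.002, 0.02], [0, 0, 0]]
    - [[0, 0, 0.03], [0, 0, 0]]
    - [[0, 0, 0.03], [0, 0, 0]]
    - [[0, 0, 0.03], [0, 0, 0]]
    - [[0, 0, 0.03], [0, 0, 0]]
    - [[0, 0, 0.02], [0, 0, 0]]
    - [[0, 0, 0.015], [0, 0, 0]]
    - [[0, 0, 0.008], [0, 0, 0]]
    - [[0, 0, 0.005], [0, 0, 0]]
    - [[0, 0, 0.002], [0, 0, 0]]

```text
time_s: 9.6
ee_pos: [512.4, -288.8, 47.9]
ee_rot: [180.0, -0.0, -8.7]
force: [0.6, -0.2, -2.3]
gripper_width: 59.0
gripper_force: 20.0
```

Emit:
send_rows:
  deltas:
    - [[0, 0, 0.001], [0, 0, 0]]
    - [[0, 0, 0], [0, 0, 0]]
    - [[0, 0, 0], [0, 0, 0]]

```text
time_s: 9.9
ee_pos: [512.4, -288.8, 47.6]
ee_rot: [180.0, -0.0, -8.7]
force: [1.0, -0.4, -3.4]
gripper_width: 59.0
gripper_force: 20.0
```

Emit:
send_rows:
  deltas:
    - [[0, 0, 0.002], [0, 0, 0]]
    - [[0, 0, 0], [0, 0, 0]]
    - [[0, 0, 0], [0, 0, 0]]

```text
time_s: 10.2
ee_pos: [512.5, -288.8, 47.1]
ee_rot: [180.0, -0.1, -8.7]
force: [-2.6, 2.3, 4.9]
gripper_width: 59.0
gripper_force: 20.0
```

Emit:
send_rows:
  deltas:
    - [[0, 0, 0], [0, 0, 0]]
    - [[0, 0, 0], [0, 0, 0]]
    - [[0, 0, 0], [0, 0, 0]]
    - [[0, 0, 0], [0, 0, 0]]
    - [[0, 0, 0], [0, 0, 0]]
    - [[0, 0, 0], [0, 0, 0]]
    - [[0, 0, 0], [0, 0, 0]]
  grip: 0

```text
time_s: 10.9
ee_pos: [512.2, -288.7, 46.2]
ee_rot: [180.0, -0.0, -8.7]
force: [0.4, 0.2, 0.6]
gripper_width: 91.2
gripper_force: 0.0
```

Emit:
send_rows:
  deltas:
    - [[0, 0, -0.02], [0, 0, 0]]
    - [[0, 0, -0.04], [0, 0, 0]]
    - [[0, 0, -0.04], [0, 0, 0]]
    - [[0, 0, -0.05], [0, 0, 0]]
    - [[0, 0, -0.05], [0, 0, 0]]
    - [[0, 0, -0.04], [0, 0, 0]]
    - [[0, 0, 0], [0, 0, 0]]
    - [[0, 0, 0], [0, 0, 0]]

```text
time_s: 11.7
ee_pos: [512.1, -288.6, 166.4]
ee_rot: [180.0, -0.0, -8.7]
force: [-0.8, 1.2, -0.6]
gripper_width: 91.4
gripper_force: 0.0
```

Emit:
send_rows:
  deltas:
    - [[0.004, -0.024, 0], [0, 0, 0]]
    - [[0.007, -0.04, 0], [0, 0, 0]]
    - [[0.007, -0.04, 0], [0, 0, 0]]
    - [[0.007, -0.04, 0], [0, 0, 0]]
    - [[0.007, -0.04, 0], [0, 0, 0]]
    - [[0.007, -0.04, 0], [0, 0, 0]]
    - [[0.007, -0.04, 0], [0, 0, 0]]
    - [[0.007, -0.04, 0], [0, 0, 0]]
    - [[0.0063, -0.0314, 0], [0, 0, 0]]
    - [[0, 0, 0], [0, 0, 0]]

```text
time_s: 12.7
ee_pos: [567.0, -125.2, 165.2]
ee_rot: [-180.0, 0.1, -8.5]
force: [-0.4, -0.6, 0.1]
gripper_width: 91.4
gripper_force: 0.0
```

Emit:
send_rows:
  deltas:
    - [[0, 0, 0.03], [0, 0, 0]]
    - [[0, 0, 0.04], [0, 0, 0]]
    - [[0, 0, 0.04], [0, 0, 0]]
    - [[0, 0, 0.04], [0, 0, 0]]
    - [[0, 0, 0.04], [0, 0, 0]]
    - [[0, 0, 0.04], [0, 0, 0]]
    - [[0, 0, 0.0228], [0, 0, 0]]
    - [[0, 0, 0], [0, 0, 0]]
    - [[0, 0, 0], [0, 0, 0]]

```text
time_s: 13.6
ee_pos: [567.1, -127.8, 40.2]
ee_rot: [180.0, -0.0, -8.7]
force: [0.3, 0.2, 0.2]
gripper_width: 91.0
gripper_force: 0.0
```

Emit:
send_rows:
  deltas:
    - [[0, 0, 0], [0, 0, 0]]
    - [[0, 0, 0], [0, 0, 0]]
    - [[0, 0, 0], [0, 0, 0]]
    - [[0, 0, 0], [0, 0, 0]]
    - [[0, 0, 0], [0, 0, 0]]
    - [[0, 0, 0], [0, 0, 0]]
    - [[0, 0, 0], [0, 0, 0]]
    - [[0, 0, 0], [0, 0, 0]]
  grip: 1

```text
time_s: 14.4
ee_pos: [566.9, -127.5, 40.0]
ee_rot: [180.0, -0.0, -8.7]
force: [-0.8, -0.4, 1.1]
gripper_width: 47.6
gripper_force: 20.0
```

Emit:
send_rows:
  deltas:
    - [[0, 0, -0.01], [0, 0, 0]]
    - [[0, 0, -0.02], [0, 0, 0]]
    - [[0, 0, -0.03], [0, 0, 0]]
    - [[0, 0, -0.04], [0, 0, 0]]
    - [[0, 0, -0.04], [0, 0, 0]]
    - [[0, 0, -0.03], [0, 0, 0]]
    - [[0, 0, -0.02], [0, 0, 0]]
    - [[0, 0, -0.01], [0, 0, 0]]

```text
time_s: 15.2
ee_pos: [567.2, -127.5, 141.1]
ee_rot: [180.0, -0.1, -8.7]
force: [-0.1, -0.4, -1.6]
gripper_width: 47.7
gripper_force: 20.0
```

Emit:
send_rows:
  deltas:
    - [[0.006, 0.018, 0], [0, 0, 0]]
    - [[0.011, 0.035, 0], [0, 0, 0]]
    - [[0.013, 0.04, 0], [0, 0, 0]]
    - [[0.014, 0.042, 0], [0, 0, 0]]
    - [[0.014, 0.042, 0], [0, 0, 0]]
    - [[0.014, 0.042, 0], [0, 0, 0]]
    - [[0.014, 0.042, 0], [0, 0, 0]]
    - [[0.011, 0.037, 0], [0, 0, 0]]
    - [[0.008, 0.0245, 0], [0, 0, 0]]
    - [[0.003, 0.012, 0], [0, 0, 0]]

```text
time_s: 16.2
ee_pos: [594.9, -302.5, 139.3]
ee_rot: [-180.0, 0.0, -8.8]
force: [0.1, 0.5, -1.5]
gripper_width: 47.6
gripper_force: 20.0
```

Emit:
send_rows:
  deltas:
    - [[0, 0, 0], [0, 0, 0]]
    - [[0, 0, 0], [0, 0, 0]]
    - [[0, 0, 0.02], [0, 0, 0]]
    - [[0, 0, 0.03], [0, 0, 0]]
    - [[0, 0, 0.03], [0, 0, 0]]
    - [[0, 0, 0.03], [0, 0, 0]]
    - [[0, 0, 0.03], [0, 0, 0]]
    - [[0, 0, 0.02], [0, 0, 0]]
    - [[0, 0, 0.01], [0, 0, 0]]
    - [[0, 0, 0], [0, 0, 0]]

```text
time_s: 17.2
ee_pos: [594.7, -300.4, 54.1]
ee_rot: [-180.0, 0.1, -8.7]
force: [0.5, 1.0, -1.7]
gripper_width: 47.2
gripper_force: 20.0
```

Expect contact near z = 44.

Emit:
send_rows:
  deltas:
    - [[0, 0, 0.007], [0, 0, 0]]
    - [[0, 0, 0.005], [0, 0, 0]]
    - [[0, 0, 0.004], [0, 0, 0]]
    - [[0, 0, 0.003], [0, 0, 0]]
    - [[0, 0, 0.0015], [0, 0, 0]]
    - [[0, 0, 0], [0, 0, 0]]
    - [[0, 0, 0], [0, 0, 0]]

```text
time_s: 17.9
ee_pos: [595.0, -301.0, 44.7]
ee_rot: [180.0, -0.0, -8.7]
force: [-0.1, 0.4, -2.0]
gripper_width: 47.5
gripper_force: 20.0
```

Emit:
send_rows:
  deltas:
    - [[0, 0, 0.0015], [0, 0, 0]]
    - [[0, 0, 0.001], [0, 0, 0]]
    - [[0, 0, 0], [0, 0, 0]]
    - [[0, 0, 0], [0, 0, 0]]

```text
time_s: 18.3
ee_pos: [595.1, -301.0, 44.0]
ee_rot: [180.0, -0.0, -8.7]
force: [-0.8, 0.2, 3.1]
gripper_width: 47.6
gripper_force: 20.0
```

Emit:
send_rows:
  deltas:
    - [[0, 0, 0], [0, 0, 0]]
    - [[0, 0, 0], [0, 0, 0]]
    - [[0, 0, 0], [0, 0, 0]]
    - [[0, 0, 0], [0, 0, 0]]
    - [[0, 0, 0], [0, 0, 0]]
    - [[0, 0, 0], [0, 0, 0]]
    - [[0, 0, 0], [0, 0, 0]]
  grip: 0

```text
time_s: 19.0
ee_pos: [595.0, -300.9, 43.3]
ee_rot: [180.0, -0.0, -8.7]
force: [-0.2, 0.2, -0.0]
gripper_width: 91.4
gripper_force: 0.0
```

Emit:
send_rows:
  deltas:
    - [[0, 0, -0.02], [0, 0, 0]]
    - [[0, 0, -0.04], [0, 0, 0]]
    - [[0, 0, -0.04], [0, 0, 0]]
    - [[0, 0, -0.05], [0, 0, 0]]
    - [[0, 0, -0.05], [0, 0, 0]]
    - [[0, 0, -0.04], [0, 0, 0]]
    - [[0, 0, 0], [0, 0, 0]]
    - [[0, 0, 0], [0, 0, 0]]

```text
time_s: 19.8
ee_pos: [594.9, -300.9, 163.6]
ee_rot: [180.0, -0.0, -8.7]
force: [-0.0, 0.5, 0.1]
gripper_width: 91.3
gripper_force: 0.0
```

Emit:
send_rows:
  deltas:
    - [[0, 0, 0], [0, 0, -0.1955]]
    - [[0, 0, 0], [0, 0, -0.1955]]
    - [[0, 0, 0], [0, 0, -0.1955]]
    - [[0, 0, 0], [0, 0, -0.1955]]
    - [[0, 0, 0], [0, 0, -0.1955]]
    - [[0, 0, 0], [0, 0, -0.1955]]
    - [[0.008, -0.02, 0], [0, 0, 0]]
    - [[0.016, -0.04, 0], [0, 0, 0]]
    - [[0.017, -0.045, 0], [0, 0, 0]]
    - [[0.017, -0.045, 0], [0, 0, 0]]

```text
time_s: 20.8
ee_pos: [588.9, -218.0, 162.7]
ee_rot: [-179.9, 0.0, 24.8]
force: [0.3, 0.3, 0.3]
gripper_width: 91.2
gripper_force: 0.0
```

Emit:
send_rows:
  deltas:
    - [[0.017, -0.045, 0], [0, 0, 0]]
    - [[0.017, -0.045, 0], [0, 0, 0]]
    - [[0.017, -0.045, 0], [0, 0, 0]]
    - [[0.017, -0.045, 0], [0, 0, 0]]
    - [[0.017, -0.045, 0], [0, 0, 0]]
    - [[0.017, -0.045, 0], [0, 0, 0]]
    - [[0.017, -0.04, 0], [0, 0, 0]]
    - [[0.017, -0.04, 0], [0, 0, 0]]
    - [[0.016, -0.04, 0], [0, 0, 0]]
    - [[0.0079, -0.0209, 0], [0, 0, 0]]

```text
time_s: 21.8
ee_pos: [574.3, 2.2, 163.0]
ee_rot: [-179.9, 0.1, 25.0]
force: [-1.2, -0.6, 0.2]
gripper_width: 91.3
gripper_force: 0.0
```

Emit:
send_rows:
  deltas:
    - [[0, 0, 0], [0, 0, 0]]
    - [[0, 0, 0], [0, 0, 0]]
    - [[0, 0, 0], [0, 0, 0]]

```text
time_s: 22.1
ee_pos: [575.6, -1.3, 163.3]
ee_rot: [180.0, 0.0, 24.9]
force: [-0.1, -0.0, 1.0]
gripper_width: 91.6
gripper_force: 0.0
```

Emit:
send_rows:
  deltas:
    - [[0, 0, 0.03], [0, 0, 0]]
    - [[0, 0, 0.04], [0, 0, 0]]
    - [[0, 0, 0.04], [0, 0, 0]]
    - [[0, 0, 0.04], [0, 0, 0]]
    - [[0, 0, 0.04], [0, 0, 0]]
    - [[0, 0, 0.035], [0, 0, 0]]
    - [[0, 0, 0.02], [0, 0, 0]]
    - [[0, 0, 0], [0, 0, 0]]
    - [[0, 0, 0], [0, 0, 0]]

```text
time_s: 23.0
ee_pos: [576.2, -1.1, 41.3]
ee_rot: [180.0, -0.0, 24.9]
force: [-0.6, -0.3, -0.3]
gripper_width: 91.0
gripper_force: 0.0
```

Emit:
send_rows:
  deltas:
    - [[0, 0, 0], [0, 0, 0]]
    - [[0, 0, 0], [0, 0, 0]]
    - [[0, 0, 0], [0, 0, 0]]
    - [[0, 0, 0], [0, 0, 0]]
    - [[0, 0, 0], [0, 0, 0]]
    - [[0, 0, 0], [0, 0, 0]]
    - [[0, 0, 0], [0, 0, 0]]
    - [[0, 0, 0], [0, 0, 0]]
  grip: 1

```text
time_s: 23.8
ee_pos: [575.8, -0.6, 41.2]
ee_rot: [180.0, -0.0, 24.9]
force: [-0.8, 1.1, 2.9]
gripper_width: 59.7
gripper_force: 20.0
```

Emit:
send_rows:
  deltas:
    - [[0, 0, -0.01], [0, 0, 0]]
    - [[0, 0, -0.02], [0, 0, 0]]
    - [[0, 0, -0.03], [0, 0, 0]]
    - [[0, 0, -0.04], [0, 0, 0]]
    - [[0, 0, -0.04], [0, 0, 0]]
    - [[0, 0, -0.04], [0, 0, 0]]
    - [[0, 0, -0.03], [0, 0, 0]]
    - [[0, 0, -0.02], [0, 0, 0]]
    - [[0, 0, -0.01], [0, 0, 0]]
    - [[0, 0, 0], [0, 0, 0]]

```text
time_s: 24.8
ee_pos: [575.8, -0.7, 161.2]
ee_rot: [180.0, -0.0, 24.9]
force: [-0.1, 0.5, -1.6]
gripper_width: 60.1
gripper_force: 20.0
```

Emit:
send_rows:
  deltas:
    - [[0, 0, 0], [0, 0, 0.12]]
    - [[0, 0, 0], [0, 0, 0.15]]
    - [[0, 0, 0], [0, 0, 0.15]]
    - [[0, 0, 0], [0, 0, 0.097]]
    - [[0.006, -0.018, 0], [0, 0, 0]]
    - [[0.012, -0.034, 0], [0, 0, 0]]
    - [[0.014, -0.04, 0], [0, 0, 0]]
    - [[0.016, -0.044, 0], [0, 0, 0]]
    - [[0.016, -0.044, 0], [0, 0, 0]]
    - [[0.016, -0.044, 0], [0, 0, 0]]

```text
time_s: 25.8
ee_pos: [595.1, 118.2, 160.0]
ee_rot: [-180.0, 0.1, 10.2]
force: [0.8, 0.6, -1.5]
gripper_width: 59.8
gripper_force: 20.0
```

Emit:
send_rows:
  deltas:
    - [[0.016, -0.044, 0], [0, 0, 0]]
    - [[0.016, -0.044, 0], [0, 0, 0]]
    - [[0.016, -0.044, 0], [0, 0, 0]]
    - [[0.016, -0.044, 0], [0, 0, 0]]
    - [[0.016, -0.044, 0], [0, 0, 0]]
    - [[0.014, -0.04, 0], [0, 0, 0]]
    - [[0.012, -0.034, 0], [0, 0, 0]]
    - [[0.009, -0.024, 0], [0, 0, 0]]
    - [[0.005, -0.016, 0], [0, 0, 0]]
    - [[0, 0, 0], [0, 0, 0]]

```text
time_s: 26.8
ee_pos: [625.2, 292.4, 160.6]
ee_rot: [180.0, 0.0, 10.2]
force: [0.3, 0.0, -1.4]
gripper_width: 60.2
gripper_force: 20.0
```

Emit:
send_rows:
  deltas:
    - [[0, 0, 0], [0, 0, 0]]
    - [[0, 0, 0.02], [0, 0, 0]]
    - [[0, 0, 0.03], [0, 0, 0]]
    - [[0, 0, 0.03], [0, 0, 0]]
    - [[0, 0, 0.03], [0, 0, 0]]
    - [[0, 0, 0.03], [0, 0, 0]]
    - [[0, 0, 0.03], [0, 0, 0]]
    - [[0, 0, 0.02], [0, 0, 0]]
    - [[0, 0, 0.01], [0, 0, 0]]
    - [[0, 0, 0], [0, 0, 0]]

```text
time_s: 27.8
ee_pos: [624.9, 291.4, 60.0]
ee_rot: [180.0, 0.1, 10.1]
force: [-0.5, 0.4, -3.0]
gripper_width: 60.0
gripper_force: 20.0
```

Emit:
send_rows:
  deltas:
    - [[0, 0, 0.01], [0, 0, 0]]
    - [[0, 0, 0.008], [0, 0, 0]]
    - [[0, 0, 0.005], [0, 0, 0]]
    - [[0, 0, 0.003], [0, 0, 0]]
    - [[0, 0, 0.002], [0, 0, 0]]
    - [[0, 0, 0.002], [0, 0, 0]]
    - [[0, 0, 0], [0, 0, 0]]
    - [[0, 0, 0], [0, 0, 0]]

```text
time_s: 28.6
ee_pos: [625.2, 291.6, 45.9]
ee_rot: [180.0, -0.0, 10.1]
force: [0.3, 0.5, -1.8]
gripper_width: 60.1
gripper_force: 20.0
```

Emit:
send_rows:
  deltas:
    - [[0, 0, 0.0015], [0, 0, 0]]
    - [[0, 0, 0.001], [0, 0, 0]]
    - [[0, 0, 0], [0, 0, 0]]
    - [[0, 0, 0], [0, 0, 0]]

```text
time_s: 29.0
ee_pos: [625.4, 291.7, 45.2]
ee_rot: [-180.0, -0.0, 10.1]
force: [-1.1, -0.0, 3.1]
gripper_width: 59.9
gripper_force: 20.0
```

Emit:
send_rows:
  deltas:
    - [[0, 0, 0], [0, 0, 0]]
    - [[0, 0, 0], [0, 0, 0]]
    - [[0, 0, 0], [0, 0, 0]]
    - [[0, 0, 0], [0, 0, 0]]
    - [[0, 0, 0], [0, 0, 0]]
    - [[0, 0, 0], [0, 0, 0]]
    - [[0, 0, 0], [0, 0, 0]]
  grip: 0

```text
time_s: 29.7
ee_pos: [625.1, 291.5, 44.5]
ee_rot: [180.0, 0.0, 10.1]
force: [-0.8, 0.3, -0.1]
gripper_width: 91.1
gripper_force: 0.0
```

Emit:
send_rows:
  deltas:
    - [[0, 0, -0.02], [0, 0, 0]]
    - [[0, 0, -0.04], [0, 0, 0]]
    - [[0, 0, -0.04], [0, 0, 0]]
    - [[0, 0, -0.05], [0, 0, 0]]
    - [[0, 0, -0.05], [0, 0, 0]]
    - [[0, 0, -0.04], [0, 0, 0]]
    - [[0, 0, 0], [0, 0, 0]]
    - [[0, 0, 0], [0, 0, 0]]

```text
time_s: 30.5
ee_pos: [625.1, 291.5, 164.8]
ee_rot: [-180.0, -0.0, 10.1]
force: [0.2, -0.7, -0.2]
gripper_width: 91.0
gripper_force: 0.0
```

Emit:
send_rows:
  deltas:
    - [[0, 0.02, 0], [0, 0, 0]]
    - [[0, 0.04, 0], [0, 0, 0]]
    - [[-0.001, 0.045, 0], [0, 0, 0]]
    - [[-0.001, 0.045, 0], [0, 0, 0]]
    - [[-0.001, 0.045, 0], [0, 0, 0]]
    - [[-0.001, 0.045, 0], [0, 0, 0]]
    - [[-0.001, 0.045, 0], [0, 0, 0]]
    - [[-0.001, 0.045, 0], [0, 0, 0]]
    - [[-0.001, 0.045, 0], [0, 0, 0]]
    - [[0, 0.045, 0], [0, 0, 0]]

```text
time_s: 31.5
ee_pos: [658.0, 81.3, 163.5]
ee_rot: [180.0, 0.1, 10.0]
force: [0.8, -0.1, 0.6]
gripper_width: 91.5
gripper_force: 0.0
```

Emit:
send_rows:
  deltas:
    - [[0, 0.045, 0], [0, 0, 0]]
    - [[0, 0.045, 0], [0, 0, 0]]
    - [[0, 0.04, 0], [0, 0, 0]]
    - [[0, 0.019, 0], [0, 0, 0]]
    - [[0, 0, 0], [0, 0, 0]]
    - [[0, 0, 0], [0, 0, 0]]
    - [[0, 0, 0.03], [0, 0, 0]]
    - [[0, 0, 0.04], [0, 0, 0]]
    - [[0, 0, 0.04], [0, 0, 0]]
    - [[0, 0, 0.04], [0, 0, 0]]

```text
time_s: 32.5
ee_pos: [671.4, 12.3, 89.0]
ee_rot: [-180.0, -0.0, 10.2]
force: [0.2, 0.1, -0.4]
gripper_width: 91.2
gripper_force: 0.0
```

Emit:
send_rows:
  deltas:
    - [[0, 0, 0.04], [0, 0, 0]]
    - [[0, 0, 0.035], [0, 0, 0]]
    - [[0, 0, 0.0246], [0, 0, 0]]
    - [[0, 0, 0], [0, 0, 0]]
    - [[0, 0, 0], [0, 0, 0]]

```text
time_s: 33.0
ee_pos: [672.0, 11.4, 40.2]
ee_rot: [180.0, -0.0, 10.1]
force: [0.0, 0.8, -0.0]
gripper_width: 91.3
gripper_force: 0.0
```

Emit:
send_rows:
  deltas:
    - [[0, 0, 0], [0, 0, 0]]
    - [[0, 0, 0], [0, 0, 0]]
    - [[0, 0, 0], [0, 0, 0]]
    - [[0, 0, 0], [0, 0, 0]]
    - [[0, 0, 0], [0, 0, 0]]
    - [[0, 0, 0], [0, 0, 0]]
    - [[0, 0, 0], [0, 0, 0]]
    - [[0, 0, 0], [0, 0, 0]]
  grip: 1

```text
time_s: 33.8
ee_pos: [671.7, 10.8, 39.9]
ee_rot: [180.0, -0.0, 10.1]
force: [-0.1, -0.6, 1.0]
gripper_width: 47.5
gripper_force: 20.0
```

Emit:
send_rows:
  deltas:
    - [[0, 0, -0.01], [0, 0, 0]]
    - [[0, 0, -0.02], [0, 0, 0]]
    - [[0, 0, -0.03], [0, 0, 0]]
    - [[0, 0, -0.04], [0, 0, 0]]
    - [[0, 0, -0.04], [0, 0, 0]]
    - [[0, 0, -0.04], [0, 0, 0]]
    - [[0, 0, -0.03], [0, 0, 0]]
    - [[0, 0, -0.02], [0, 0, 0]]
    - [[0, 0, -0.01], [0, 0, 0]]
    - [[0, 0, 0], [0, 0, 0]]

```text
time_s: 34.8
ee_pos: [671.9, 10.9, 160.6]
ee_rot: [180.0, -0.1, 10.1]
force: [0.3, 0.4, -2.1]
gripper_width: 47.4
gripper_force: 20.0
```

Emit:
send_rows:
  deltas:
    - [[-0.004, -0.018, 0], [0, 0, 0]]
    - [[-0.008, -0.036, 0], [0, 0, 0]]
    - [[-0.01, -0.044, 0], [0, 0, 0]]
    - [[-0.01, -0.044, 0], [0, 0, 0]]
    - [[-0.01, -0.044, 0], [0, 0, 0]]
    - [[-0.01, -0.044, 0], [0, 0, 0]]
    - [[-0.01, -0.044, 0], [0, 0, 0]]
    - [[-0.01, -0.044, 0], [0, 0, 0]]
    - [[-0.01, -0.044, 0], [0, 0, 0]]
    - [[-0.01, -0.044, 0], [0, 0, 0]]

```text
time_s: 35.8
ee_pos: [588.8, 204.7, 159.0]
ee_rot: [-180.0, 0.1, 10.1]
force: [0.4, 0.4, -2.2]
gripper_width: 47.2
gripper_force: 20.0
```

Emit:
send_rows:
  deltas:
    - [[-0.01, -0.044, 0], [0, 0, 0]]
    - [[-0.009, -0.04, 0], [0, 0, 0]]
    - [[-0.008, -0.035, 0], [0, 0, 0]]
    - [[-0.006, -0.026, 0], [0, 0, 0]]
    - [[-0.0037, -0.0182, 0], [0, 0, 0]]
    - [[0, 0, 0], [0, 0, 0]]
    - [[0, 0, 0], [0, 0, 0]]

```text
time_s: 36.5
ee_pos: [558.5, 279.4, 159.7]
ee_rot: [180.0, -0.0, 10.1]
force: [-0.5, -0.2, -1.3]
gripper_width: 47.7
gripper_force: 20.0
```

Emit:
send_rows:
  deltas:
    - [[0, 0, 0.02], [0, 0, 0]]
    - [[0, 0, 0.03], [0, 0, 0]]
    - [[0, 0, 0.03], [0, 0, 0]]
    - [[0, 0, 0.03], [0, 0, 0]]
    - [[0, 0, 0.03], [0, 0, 0]]
    - [[0, 0, 0.03], [0, 0, 0]]
    - [[0, 0, 0.02], [0, 0, 0]]
    - [[0, 0, 0.01], [0, 0, 0]]
    - [[0, 0, 0], [0, 0, 0]]

```text
time_s: 37.4
ee_pos: [558.1, 279.3, 59.0]
ee_rot: [180.0, 0.1, 10.1]
force: [0.2, 0.4, -1.8]
gripper_width: 47.6
gripper_force: 20.0
```

Emit:
send_rows:
  deltas:
    - [[0, 0, 0.01], [0, 0, 0]]
    - [[0, 0, 0.008], [0, 0, 0]]
    - [[0, 0, 0.005], [0, 0, 0]]
    - [[0, 0, 0.003], [0, 0, 0]]
    - [[0, 0, 0.002], [0, 0, 0]]
    - [[0, 0, 0.002], [0, 0, 0]]
    - [[0, 0, 0.0015], [0, 0, 0]]
    - [[0, 0, 0], [0, 0, 0]]
    - [[0, 0, 0], [0, 0, 0]]

```text
time_s: 38.3
ee_pos: [558.4, 279.8, 44.1]
ee_rot: [180.0, -0.0, 10.1]
force: [-0.3, -0.9, -1.8]
gripper_width: 47.3
gripper_force: 20.0
```

Emit:
send_rows:
  deltas:
    - [[0, 0, 0.001], [0, 0, 0]]
    - [[0, 0, 0.001], [0, 0, 0]]
    - [[0, 0, 0], [0, 0, 0]]
    - [[0, 0, 0], [0, 0, 0]]

```text
time_s: 38.7
ee_pos: [558.5, 279.8, 43.8]
ee_rot: [-180.0, -0.0, 10.1]
force: [-2.1, -1.3, 5.8]
gripper_width: 47.6
gripper_force: 20.0
```

Emit:
send_rows:
  deltas:
    - [[0, 0, 0], [0, 0, 0]]
    - [[0, 0, 0], [0, 0, 0]]
    - [[0, 0, 0], [0, 0, 0]]
    - [[0, 0, 0], [0, 0, 0]]
    - [[0, 0, 0], [0, 0, 0]]
    - [[0, 0, 0], [0, 0, 0]]
    - [[0, 0, 0], [0, 0, 0]]
  grip: 0

```text
time_s: 39.4
ee_pos: [558.4, 279.7, 42.9]
ee_rot: [180.0, 0.0, 10.1]
force: [-0.2, 0.7, -0.1]
gripper_width: 91.1
gripper_force: 0.0
```

Emit:
send_rows:
  deltas:
    - [[0, 0, -0.02], [0, 0, 0]]
    - [[0, 0, -0.04], [0, 0, 0]]
    - [[0, 0, -0.04], [0, 0, 0]]
    - [[0, 0, -0.05], [0, 0, 0]]
    - [[0, 0, -0.05], [0, 0, 0]]
    - [[0, 0, -0.04], [0, 0, 0]]
    - [[0, 0, 0], [0, 0, 0]]
    - [[0, 0, 0], [0, 0, 0]]

```text
time_s: 40.2
ee_pos: [558.2, 279.7, 163.2]
ee_rot: [-180.0, -0.0, 10.1]
force: [0.7, -0.5, -0.1]
gripper_width: 91.1
gripper_force: 0.0
```

Emit:
send_rows:
  deltas:
    - [[-0.003, 0.02, 0], [0, 0, 0]]
    - [[-0.005, 0.04, 0], [0, 0, 0]]
    - [[-0.005, 0.04, 0], [0, 0, 0]]
    - [[-0.005, 0.04, 0], [0, 0, 0]]
    - [[-0.005, 0.04, 0], [0, 0, 0]]
    - [[-0.005, 0.04, 0], [0, 0, 0]]
    - [[-0.005, 0.04, 0], [0, 0, 0]]
    - [[-0.005, 0.036, 0], [0, 0, 0]]
    - [[-0.0026, 0.0224, 0], [0, 0, 0]]
    - [[0, 0, 0], [0, 0, 0]]

```text
time_s: 41.2
ee_pos: [565.8, 117.8, 162.1]
ee_rot: [180.0, 0.1, 10.0]
force: [-0.4, -0.3, -0.1]
gripper_width: 91.4
gripper_force: 0.0
```

Emit:
send_rows:
  deltas:
    - [[0, 0, 0], [0, 0, 0]]
    - [[0, 0, 0.03], [0, 0, 0]]
    - [[0, 0, 0.04], [0, 0, 0]]
    - [[0, 0, 0.04], [0, 0, 0]]
    - [[0, 0, 0.04], [0, 0, 0]]
    - [[0, 0, 0.04], [0, 0, 0]]
    - [[0, 0, 0.03], [0, 0, 0]]
    - [[0, 0, 0.0164], [0, 0, 0]]
    - [[0, 0, 0], [0, 0, 0]]
    - [[0, 0, 0], [0, 0, 0]]

```text
time_s: 42.2
ee_pos: [566.7, 119.9, 45.2]
ee_rot: [180.0, -0.0, 10.1]
force: [-0.7, -0.2, 0.2]
gripper_width: 91.7
gripper_force: 0.0
```

Emit:
send_rows:
  deltas:
    - [[0, 0, 0], [0, 0, 0]]
    - [[0, 0, 0], [0, 0, 0]]
    - [[0, 0, 0], [0, 0, 0]]
    - [[0, 0, 0], [0, 0, 0]]
    - [[0, 0, 0], [0, 0, 0]]
    - [[0, 0, 0], [0, 0, 0]]
    - [[0, 0, 0], [0, 0, 0]]
    - [[0, 0, 0], [0, 0, 0]]
  grip: 1

```text
time_s: 43.0
ee_pos: [566.3, 119.3, 44.9]
ee_rot: [180.0, -0.0, 10.1]
force: [0.3, -1.8, 0.3]
gripper_width: 41.9
gripper_force: 20.0
```

Emit:
send_rows:
  deltas:
    - [[0, 0, -0.01], [0, 0, 0]]
    - [[0, 0, -0.02], [0, 0, 0]]
    - [[0, 0, -0.03], [0, 0, 0]]
    - [[0, 0, -0.04], [0, 0, 0]]
    - [[0, 0, -0.04], [0, 0, 0]]
    - [[0, 0, -0.03], [0, 0, 0]]
    - [[0, 0, -0.02], [0, 0, 0]]
    - [[0, 0, -0.01], [0, 0, 0]]
    - [[0, 0, 0], [0, 0, 0]]

```text
time_s: 43.9
ee_pos: [566.4, 119.5, 145.3]
ee_rot: [180.0, -0.0, 10.1]
force: [1.0, 0.4, -3.2]
gripper_width: 41.4
gripper_force: 20.0
```

Emit:
send_rows:
  deltas:
    - [[-0.006, -0.015, 0], [0, 0, 0]]
    - [[-0.012, -0.03, 0], [0, 0, 0]]
    - [[-0.015, -0.036, 0], [0, 0, 0]]
    - [[-0.015, -0.038, 0], [0, 0, 0]]
    - [[-0.015, -0.038, 0], [0, 0, 0]]
    - [[-0.015, -0.038, 0], [0, 0, 0]]
    - [[-0.015, -0.038, 0], [0, 0, 0]]
    - [[-0.014, -0.035, 0], [0, 0, 0]]
    - [[-0.012, -0.03, 0], [0, 0, 0]]
    - [[-0.0084, -0.0204, 0], [0, 0, 0]]

```text
time_s: 44.9
ee_pos: [474.2, 266.4, 144.4]
ee_rot: [180.0, 0.1, 10.2]
force: [1.0, -0.5, -1.9]
gripper_width: 41.7
gripper_force: 20.0
```

Emit:
send_rows:
  deltas:
    - [[0, 0, 0], [0, 0, 0]]
    - [[0, 0, 0], [0, 0, 0]]
    - [[0, 0, 0], [0, 0, 0]]
    - [[0, 0, 0.02], [0, 0, 0]]
    - [[0, 0, 0.03], [0, 0, 0]]
    - [[0, 0, 0.03], [0, 0, 0]]
    - [[0, 0, 0.03], [0, 0, 0]]
    - [[0, 0, 0.03], [0, 0, 0]]
    - [[0, 0, 0.02], [0, 0, 0]]
    - [[0, 0, 0.01], [0, 0, 0]]

```text
time_s: 45.9
ee_pos: [475.2, 264.3, 58.5]
ee_rot: [180.0, 0.1, 10.1]
force: [0.4, -0.6, -1.0]
gripper_width: 41.7
gripper_force: 20.0
```

Emit:
send_rows:
  deltas:
    - [[0, 0, 0.008], [0, 0, 0]]
    - [[0, 0, 0.005], [0, 0, 0]]
    - [[0, 0, 0.004], [0, 0, 0]]
    - [[0, 0, 0.002], [0, 0, 0]]
    - [[0, 0, 0], [0, 0, 0]]
    - [[0, 0, 0], [0, 0, 0]]

```text
time_s: 46.5
ee_pos: [475.8, 265.1, 50.6]
ee_rot: [-180.0, -0.0, 10.1]
force: [-0.8, 0.4, -3.1]
gripper_width: 41.8
gripper_force: 20.0
```

Emit:
send_rows:
  deltas:
    - [[0, 0, 0.002], [0, 0, 0]]
    - [[0, 0, 0.002], [0, 0, 0]]
    - [[0, 0, 0.001], [0, 0, 0]]
    - [[0, 0, 0], [0, 0, 0]]
    - [[0, 0, 0], [0, 0, 0]]

```text
time_s: 47.0
ee_pos: [475.8, 265.1, 48.8]
ee_rot: [-180.0, -0.0, 10.1]
force: [-1.8, -0.3, 5.6]
gripper_width: 41.8
gripper_force: 20.0
```

Contact. I'll release, retreat up and away, and check.

Emit:
send_rows:
  deltas:
    - [[0, 0, 0], [0, 0, 0]]
    - [[0, 0, 0], [0, 0, 0]]
    - [[0, 0, 0], [0, 0, 0]]
    - [[0, 0, 0], [0, 0, 0]]
    - [[0, 0, 0], [0, 0, 0]]
    - [[0, 0, 0], [0, 0, 0]]
    - [[0, 0, 0], [0, 0, 0]]
  grip: 0

```text
time_s: 47.7
ee_pos: [475.7, 265.0, 47.8]
ee_rot: [180.0, 0.0, 10.1]
force: [-0.3, 0.3, -0.4]
gripper_width: 90.5
gripper_force: 0.0
```

Emit:
send_rows:
  deltas:
    - [[0, 0, -0.02], [0, 0, 0]]
    - [[0, 0, -0.04], [0, 0, 0]]
    - [[0, 0, -0.04], [0, 0, 0]]
    - [[0, 0, -0.05], [0, 0, 0]]
    - [[0, 0, -0.05], [0, 0, 0]]
    - [[0, 0, -0.05], [0, 0, 0]]
    - [[0, 0, -0.05], [0, 0, 0]]
    - [[0, 0, -0.03], [0, 0, 0]]
    - [[-0.05, 0, 0], [0, 0, 0]]
    - [[-0.05, 0, 0], [0, 0, 0]]

```text
time_s: 48.7
ee_pos: [426.3, 256.3, 214.0]
ee_rot: [-180.0, -0.1, 10.1]
force: [-1.2, 1.0, -0.0]
gripper_width: 91.2
gripper_force: 0.0
```

Emit:
send_rows:
  deltas:
    - [[-0.03, 0.03, 0], [0, 0, 0]]
    - [[0, 0.05, 0], [0, 0, 0]]
    - [[0, 0.05, 0], [0, 0, 0]]
    - [[0, 0.05, 0], [0, 0, 0]]
    - [[0, 0.05, 0], [0, 0, 0]]
    - [[0, 0, 0], [0, 0, 0]]
    - [[0, 0, 0], [0, 0, 0]]

```text
time_s: 49.4
ee_pos: [431.9, 140.4, 213.4]
ee_rot: [-180.0, -0.1, 10.0]
force: [0.7, 0.4, 0.5]
gripper_width: 91.4
gripper_force: 0.0
```

Run:
```python
from fit import *
from go import B
import json
P=json.load(open("poses.json"));ims=[]
pl=dict(red_lighthouse=('n',-68),honey_jar=('n',16),plum_tin=('n',84),snow_globe=('k',-36),jam_jar=('k',48))
G={}
for n,(b,lx) in pl.items():
    x,y,w=B[b];r=np.radians(w);G[n]=[x+lx*np.cos(r),y+lx*np.sin(r),r,4]
for n in("blue_lighthouse","lime_jar","white_tin","navy_box","kraft_box"):G[n]=P[n]
for c in("top","scene"):
    im=grab_frame(c)[:,:,::-1];x,y,w,h=(150,100,330,170) if c=="top" else (120,100,390,210)
    im=np.ascontiguousarray(cv2.resize(im,None,fx=2,fy=2,interpolation=cv2.INTER_CUBIC))
    for n,p in G.items():
        k,_=cv2.findContours(cv2.resize((sil(c,n,p)>.5).astype(np.uint8),None,fx=2,fy=2),0,2);cv2.drawContours(im,k,-1,(0,255,0),1)
    ims.append(cv2.resize(im[2*y:2*y+2*h,2*x:2*x+2*w],(560,int(560*h/w))))
cv2.imwrite("pics/end.png",np.vstack(ims)); print(np.vstack(ims).shape, state()["ee_pos"])
```

```text
(589, 560, 3) [431.78772136 141.07015869 213.15263243]
```

View pics/end.png

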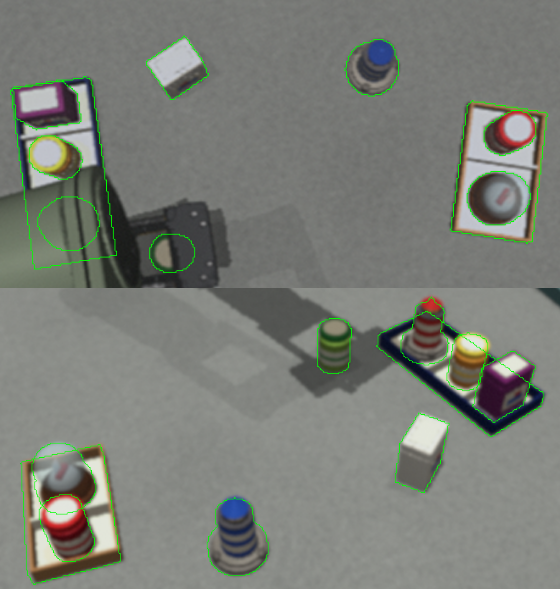

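Both views show all five pieces upright and on their target outlines: the navy box at top-view crop left, the kraft box at (500,165). The lime jar, white tin and blue lighthouse are on their starting outlines. The arm hides the red lighthouse in the top view, but it sits on its outline in the scene view.

```bash
python3 -c "
from workcell import *
print(job_done())"
```

```text
the job is handed in; nothing more can be done
None
```

The job is handed in: all five pieces are standing in their named compartments, the other three are where they started, and the robot took about 50 s; no verdict came back.

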